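Dispense one rubber foot and nudge it into the empty parts dish

TASK

Press the feeder's plunger all the way down once and let it come back up, so that a single rubber foot comes out onto the steel ledge. Then nudge that foot along the ledge with the outside of the fingers until it drops over the ledge's end into the empty dish, not the one with the old screws. Do not grip or lift the foot, and leave the other feet in the feeder and everything else on the bench where it is.

Things in the scene. Friction and masses are not known exactly. Their poses are not given: they have to be found in the camera images.
- feeder: Bench feeder, screwed down. Origin: on the bench under the middle of its square aluminium magazine; x = the way feet come out, y = along the ledge, z up. Magazine 41 x 41 mm, open top 88 mm above the bench, front face at x = +20.5 mm. Grey drive housing behind it: x = -100 to -22 mm, 52 mm wide, 60 mm high, the plunger on top.
- plunger_top (a point): Middle of the flat top of the plunger's round black cap (36 mm wide, 11 mm thick) on the drive housing, at feeder x = -60 mm, y = 0, 102 mm above the bench at rest. Moves with the cap. After one full stroke the next foot drops into place as the plunger rises, and a second stroke would push out another; a stroke broken off half-way leaves a foot stuck in the mouth.
- plunger (a joint): Plunger travel in m: 0 up, 0.028 fully down (hard stop). A spring brings it back up by itself; it resists with about 3 N at first and 11 N at the bottom, a little more when pressed fast. The pusher blade inside moves forward 1.5 mm per mm of plunger, so that a full stroke puts the bottom foot clear of the magazine.
- ledge_mid (a point): Point on the top of the flat steel ledge before the magazine's mouth (feeder x = +40.5 mm, y = 0, 30 mm above the bench); the foot comes out to about here and stays. The ledge spans feeder x = 20.5 to 64 mm and y = -62 to +62 mm, open at both y ends; a lip 4 mm high runs along its front edge, x = 60 to 64 mm.
- foot1: The bottom one of the four equal feet in the magazine, the one that comes out: a plain black rubber disc with a steel bush, 30 mm across, 13 mm high, about 16 g. Origin: centre of its underside, z along its axis. Starts on the magazine floor, 30 mm above the bench.
- foot1_mid (a point): Centre of that foot, 6.5 mm above its underside.
- foot2: Second foot from the bottom, same make; stays in the magazine (it drops 13 mm after the stroke). Origin: centre of its underside.
- foot3: Third foot from the bottom, stays in the magazine. Origin: centre of its underside.
- foot4: Top foot, stays in the magazine. Origin: centre of its underside.
- dish_empty: Round shallow steel parts dish, empty, 100 mm across the rim, 22 mm high, floor 6 mm above the bench, wall 3 mm, about 0.35 kg, loose on the bench. It stands at one end of the ledge (either end), its near rim tucked about 10 mm under the ledge's end. Origin: centre of its underside.
- dish_screws: The same dish at the other end of the ledge, with old rusty screws lying in it. Origin: centre of its underside.
- tape_roll: Bystander: roll of paper tape lying flat in front of the ledge, 80 mm across, 24 mm high. Origin: centre of its underside.
- oiler: Bystander: small white bottle beside the feeder's housing, 34 mm across, 85 mm high. Origin: centre of its underside.
- dial_knob: Bystander: black dial knob on the housing's other side, 36 mm across, 22 mm high. Origin: centre of its underside.
- cover: Bystander: green steel cover, half stripped, lying flat, 125 x 205 x 24 mm. Origin: centre of its underside.
- scraper: Bystander: scraper with a wooden handle lying on the bench, about 210 mm long, 26 mm high. Origin: on the bench under the blade end of its wooden handle.
- screwdriver: Bystander: screwdriver lying on the bench, about 190 mm long. Origin: centre of its underside.
- jar: Bystander: amber jar with a steel cap, 64 mm across, 75 mm high. Origin: centre of its underside.

How it is judged:
By the outcome, as a careful person would: the job done as asked, in the order asked, and still so for the second after the job is handed in, with the robot touching nothing.
It also fails if it takes over 40 s, if anything falls off the work surface, if the arm or the gripper's body presses on something with over 40 N, if the wrist force passes 120 N, or if a joint passes its speed limit or range.

ROBOT

A 6-joint arm with a two-finger parallel gripper is mounted at the origin on the work surface. World frame = base frame: x ahead of the robot, y to its left, z up, the work surface at z = 0. Lengths are in m, angles in rad, forces in N, time in s.
With the tool pointing down it reaches from about 0.375 to 0.9 m from the base axis. Payload 3.1 kg.
Tool frame: the origin (TCP) lies midway between the tips of the shut fingers; the grasp point (between the pads) lies 19 mm behind it (manip.grasp_offset is the distance from the TCP to the grasp point, in m); z points along the fingers, y is the line along which they close (so a half turn about z gives the same grasp; the last joint's range is limited). The gripper opens to 85 mm and grips with 20 to 120 N. Pads are 22 mm wide; open, the fingers measure 114 mm over their backs; the gripper's body (76 mm by 85 mm) begins 54 mm behind the grasp point. The pads swing forward as they close: fully open they stand 13 mm farther back than shut.
Start: joints at [-1.524, 0.527, 1.433, -0, 1.181, -0.178], TCP at [0.139, -0.609, 0.231] pointing down, gripper open.
Joint ranges: [-3.08, 3.08], [-0.75, 2.2], [0.22, 2.44], [-1.43, 4.57], [0, 2.65], [-2.85, 2.85]. Speed limits (rad/s): [2.79, 2.79, 3.14, 3.14, 3.14, 3.14].

INTERFACE

Orientations are given as a unit quaternion [x, y, z, w].
In Python, from station import sensors, cams, order, manip gives the robot as it stands.
- The arm moves only by the tool move_arm, never from a script. Its argument "targets" is a list of rows, each an object of numbers: "dx", "dy", "dz": the shift along the world's x, y, z normalised to -1 to 1, where 1 is 25 mm; "rx", "ry", "rz": the turn, a rotation vector about the world's x, y, z normalised to -1 to 1, where 1 is 30 degrees. A call has exactly 10 rows; each row shifts and turns the commanded pose from where the row before left it; what a row does not reach is not made up. A row lasts 1/8 s, in which the tool goes at most 62.5 mm and 10.7 degrees, less where a joint would pass 70% of its speed; a pose out of reach is approached as far as the arm can. A call with a number of a shift or a turn outside -1 to 1 is refused whole. A call with a gripper value outside its range is refused whole. "claw" is the opening in per cent of the stroke, from 0 (shut) to 100 (fully open), set as the call begins (left out, the last holds). The fingers move at their own pace and stop on an object; "newtons" is the grip in N (left out, the last holds). Time passes only in rows, so rows that do not move let the fingers close, or fill a call up. It gives the time, the measured TCP pose, the force, the opening and the grip force at its end, in the units of the state.
- sensors.sense(): the state, without advancing time (a new reading comes with each control period).
- cams.snapshot(name): name is "scene" or "top" or "wrist"; returns the picture (480x640x3 uint8, red, green, blue); there is no depth.
- cams.camera_model(name): a dict with "fx", "fy", "cx", "cy" (pixels), "extrinsics" (4x4, takes a point from world to camera coordinates). Camera axes: x right, y down, z forward; pixel columns grow to the right and rows downward; lengths in m; the calibration is good to about 2 mm. A picture is of the moment at which its call begins: read the wrist's pose just before it. camera_model takes no time and is no camera call; for the wrist camera it gives the pose at the moment of the call.
- order.sign_off(): hands the job in; it is judged then, once.
The state is a dict: "t": time; "q": joint angles; "qd": joint speeds; "tau": joint torques, N m; "tcp_pos": TCP position; "tool_rot": TCP orientation; "force": force on the tool from outside, world axes, zero at the start; "ft_torque": the same for the moment, N m; "finger_gap": opening from 0.0 (shut) to 1.0 (fully open); "gripper_force": force on a finger pad.
Only numpy, scipy, OpenCV 4.12 (cv2) and the standard library are available. Lean on these libraries where they do the work, as an engineer would, in place of code of your own. Each camera call takes 0.05 s, during which the arm holds its last target. There are 200 camera calls.

## Working session

There is one attempt and no reset: what is moved stays moved. The work goes in short steps, Python scripts to look and compute and a tool call to move; the robot and the scene stay as the last step left them, time stands still between calls to the robot, and variables do not carry over. Pictures are saved under pics/ and viewed, at most 10 in all, crops included, and the job is handed in when it is done.

Besides the shell and the picture viewer there is one more tool, called after "Request:" by a JSON object that holds its "method" and its "body". move_arm: Moves the arm, as the interface text tells. Scaled input: -1 to 1 covers 25 mm each way for a shift and 30 degrees each way for a turn. Its arguments: {"type":"object","properties":{"targets":{"type":"array"},"claw":{"type":"number"},"newtons":{"type":"number"}},"required":["targets"]}

```bash
mkdir -p pics; python3 - <<'E'
from station import sensors,cams
import cv2,numpy as np
for n in("scene","top"):
    im=cams.snapshot(n); cv2.imwrite(f"pics/{n}0.png",im[:,:,::-1])
    m=cams.camera_model(n); print(n,m["fx"],m["fy"],m["cx"],m["cy"]);print(np.round(np.array(m["extrinsics"]),4).tolist())
s=sensors.sense();print(s["t"],s["tcp_pos"],s["tool_rot"],s["finger_gap"],s["force"])
E
```

```text
scene 445.3514563217487 445.3514563217487 315.22563557370154 237.47743153347716
[[-0.5024, 0.8644, 0.0192, 0.2765], [0.641, 0.3873, -0.6627, -0.2725], [-0.5802, -0.3207, -0.7487, 1.4223], [0.0, 0.0, 0.0, 1.0]]
top 497.88060340354986 497.88060340354986 319.4242265292144 245.93215981547382
[[-0.0112, -0.9997, 0.0207, -0.0055], [-0.9956, 0.0093, -0.0928, 0.5625], [0.0926, -0.0217, -0.9955, 1.1596], [0.0, 0.0, 0.0, 1.0]]
0.1 [ 0.13932198 -0.60861666  0.23044566] [ 9.93689444e-01  1.12162192e-01  8.56194449e-05 -9.61422607e-04] 0.9983863874559615 [ 0.33653031  0.01212236 -0.56457055]
```

View pics/top0.png

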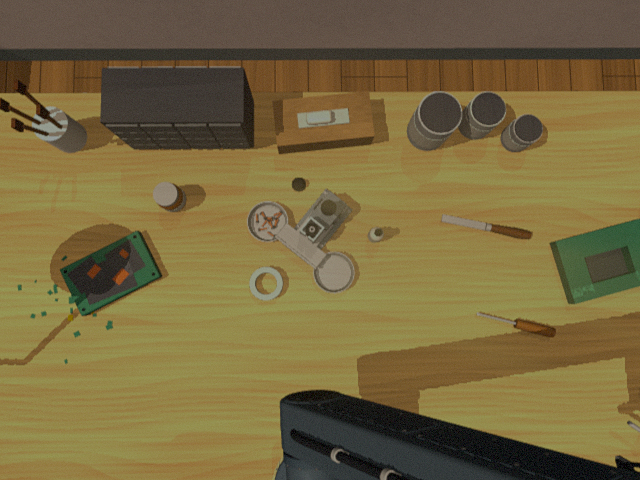

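View pics/scene0.png

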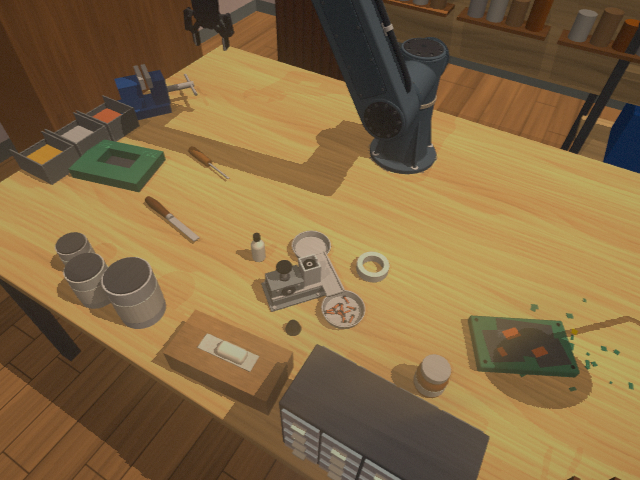

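The top view shows the feeder with its magazine near (312,230) and its cap near (328,208). The empty dish is at (334,271), the screw dish at (268,222) and the tape at (266,284). I'll enlarge both views around the feeder.

```bash
python3 - <<'E'
import cv2,numpy as np
a=cv2.imread("pics/top0.png")[170:310,235:395]; b=cv2.imread("pics/scene0.png")[220:340,235:395]
cv2.imwrite("pics/c1.png",cv2.resize(a[:120],None,fx=5,fy=5,interpolation=cv2.INTER_CUBIC))
cv2.imwrite("pics/c2.png",cv2.resize(b,None,fx=5,fy=5,interpolation=cv2.INTER_CUBIC))
E
```

```text
(no output)
```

View pics/c1.png

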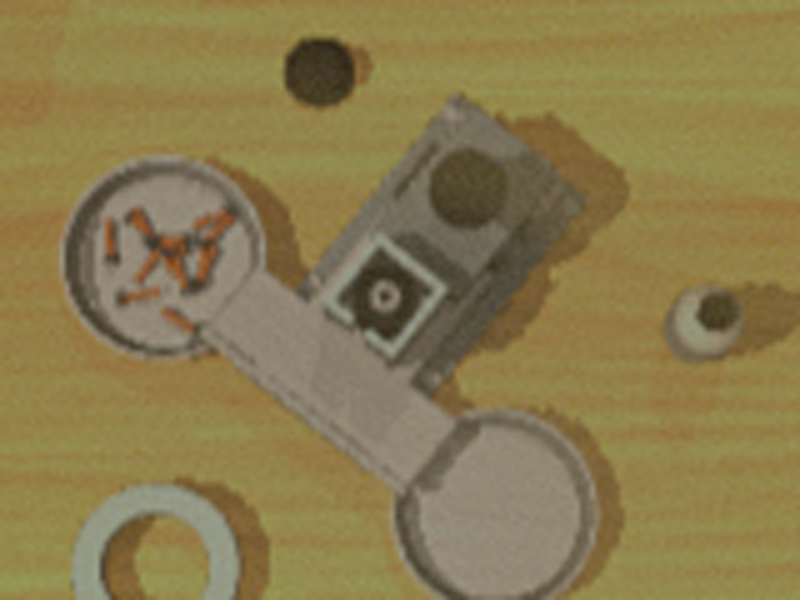

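View pics/c2.png

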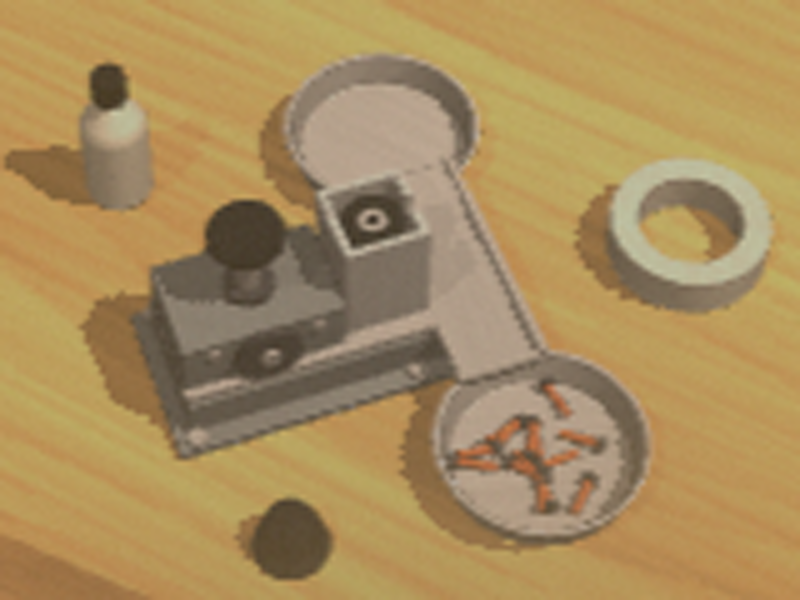

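The close-ups give these pixel positions in the 5x crops:

| Item | Top crop | Scene crop |
|---|---|---|
| Cap | (468,187) | (245,235) |
| Magazine mouth | (387,298) | (373,215) |
| Empty dish | (497,510) | not used |
| Screw dish | (164,257) | not used |
| Lip front edge | (205,335) to (402,492) | not used |

Next I'll refine the cap with a dark mask and cast rays.

```bash
cat > h.py <<'E'
import numpy as np,cv2
from station import cams
def ray(n,p,z,m=None):
    m=m or cams.camera_model(n); T=np.array(m["extrinsics"]); R,t=T[:3,:3],T[:3,3]
    c=-R.T@t; d=R.T@np.array([(p[0]-m["cx"])/m["fx"],(p[1]-m["cy"])/m["fy"],1])
    return c+d*(z-c[2])/d[2]
O={"top":(235,170),"scene":(235,220)}
def px(n,u): return (O[n][0]+(u[0]+.5)/5-.5, O[n][1]+(u[1]+.5)/5-.5)
def P(n):
    m=cams.camera_model(n); return np.array([[m["fx"],0,m["cx"]],[0,m["fy"],m["cy"]],[0,0,1]])@np.array(m["extrinsics"])[:3]
def tri(a,b):
    X=cv2.triangulatePoints(P("top"),P("scene"),np.array(a,float).reshape(2,1),np.array(b,float).reshape(2,1)); return (X[:3]/X[3]).ravel()
E
python3 - <<'E'
from h import *
np.set_printoptions(precision=4,suppress=True)
for n,u in(("top",(468,187)),("scene",(245,235))):
    g=cv2.imread(f"pics/{n}0.png").max(2); p=px(n,u); x,y=map(int,p)
    w=(g[y-14:y+15,x-14:x+15]<75).astype(np.uint8); k,l,s,c=cv2.connectedComponentsWithStats(w); i=l[14,14]
    print(n,"mask",c[i]+[x-14,y-14],s[i],"manual",p)
pt={"cap":((468,187),(245,235),.102),"mag":((387,298),(373,215),.088)}
for k,(a,b,z) in pt.items():
    print(k,ray("top",px("top",a),z),ray("scene",px("scene",b),z),"tri",tri(px("top",a),px("scene",b)))
for k,u,z in(("empty",(497,510),.022),("screws",(164,257),.022),("lipA",(205,335),.034),("lipB",(402,492),.034),("mTop",(382,235),.088),("mR",(446,292),.088),("mB",(390,362),.088),("mL",(328,305),.088)):
    print(k,ray("top",px("top",u),z))
for k,u,z in(("empty",(383,125),.022),("screws",(543,447),.022),("lipA",(547,350),.034),("lipB",(452,160),.034)):
    print("sc",k,ray("scene",px("scene",u),z))
E
```

```text
top mask [328.063  206.7864] [  0   0  29  29 810] manual (328.2, 207.0)
scene mask [283.6204 267.0949] [  8   8  14  14 137] manual (283.6, 266.6)
cap [ 0.643  -0.0303  0.102 ] [ 0.6466 -0.0267  0.102 ] tri [ 0.6436 -0.0299  0.0967]
mag [0.5949 0.0065 0.088 ] [0.5984 0.0103 0.088 ] tri [0.5952 0.0072 0.0827]
empty [ 0.5012 -0.0453  0.022 ]
screws [0.624  0.1127 0.022 ]
lipA [0.5849 0.0924 0.034 ]
lipB [ 0.5096 -0.0001  0.034 ]
mTop [0.6237 0.0085 0.088 ]
mR [ 0.5974 -0.0203  0.088 ]
mB [0.5658 0.0054 0.088 ]
mL [0.5919 0.0332 0.088 ]
sc empty [ 0.5008 -0.041   0.022 ]
sc screws [0.6282 0.1177 0.022 ]
sc lipA [0.5882 0.0978 0.034 ]
sc lipB [0.5118 0.0047 0.034 ]
```

The ray estimates agree with the given sizes:

- **Cap:** averaged at (0.645, -0.0285). It lies 60.7 mm from the magazine, against 60 mm given.
- **Feeder axes:** x is about (-0.787, 0.617) and y about (-0.617, -0.787). The empty dish is at feeder +y.

I'll shut the fingers, travel above the plunger and line up tool y with the ledge.

Request:
{"method": "move_arm", "body": {"targets": [{"dx": 0.84,"dy": 0.97,"rz": 0.18},{"dx": 0.84,"dy": 0.97,"rz": 0.18},{"dx": 0.84,"dy": 0.97,"rz": 0.18},{"dx": 0.84,"dy": 0.97,"rz": 0.18},{"dx": 0.84,"dy": 0.97,"rz": 0.18},{"dx": 0.84,"dy": 0.97,"rz": 0.18},{"dx": 0.84,"dy": 0.97,"rz": 0.18},{"dx": 0.84,"dy": 0.97,"rz": 0.18},{"dx": 0.84,"dy": 0.97,"rz": 0.18},{"dx": 0.84,"dy": 0.97,"rz": 0.18}], "claw": 0, "newtons": 40}}

```text
schema error: expected keys dx, dy, dz, rx, ry, rz
```

Request:
{"method": "move_arm", "body": {"targets": [{"dx": 0.84,"dy": 0.97,"rz": 0.18},{"dx": 0.84,"dy": 0.97,"rz": 0.18},{"dx": 0.84,"dy": 0.97,"rz": 0.18},{"dx": 0.84,"dy": 0.97,"rz": 0.18},{"dx": 0.84,"dy": 0.97,"rz": 0.18},{"dx": 0.84,"dy": 0.97,"rz": 0.18},{"dx": 0.84,"dy": 0.97,"rz": 0.18},{"dx": 0.84,"dy": 0.97,"rz": 0.18},{"dx": 0.84,"dy": 0.97,"rz": 0.18},{"dx": 0.84,"dy": 0.97,"rz": 0.18}]}}

```text
schema error: expected keys dx, dy, dz, rx, ry, rz
```

Request:
{"method": "move_arm", "body": {"targets": [{"dx": 0.84,"dy": 0.97,"dz": 0,"rx": 0,"ry": 0,"rz": 0.18},{"dx": 0.84,"dy": 0.97,"dz": 0,"rx": 0,"ry": 0,"rz": 0.18},{"dx": 0.84,"dy": 0.97,"dz": 0,"rx": 0,"ry": 0,"rz": 0.18},{"dx": 0.84,"dy": 0.97,"dz": 0,"rx": 0,"ry": 0,"rz": 0.18},{"dx": 0.84,"dy": 0.97,"dz": 0,"rx": 0,"ry": 0,"rz": 0.18},{"dx": 0.84,"dy": 0.97,"dz": 0,"rx": 0,"ry": 0,"rz": 0.18},{"dx": 0.84,"dy": 0.97,"dz": 0,"rx": 0,"ry": 0,"rz": 0.18},{"dx": 0.84,"dy": 0.97,"dz": 0,"rx": 0,"ry": 0,"rz": 0.18},{"dx": 0.84,"dy": 0.97,"dz": 0,"rx": 0,"ry": 0,"rz": 0.18},{"dx": 0.84,"dy": 0.97,"dz": 0,"rx": 0,"ry": 0,"rz": 0.18}], "claw": 0, "newtons": 40}}

```text
t: 1.35
tcp_pos: [0.3498, -0.3657, 0.231]
tool_rot: [0.834, 0.552, 0.0, -0.0]
force: [0.4, -0.6, -0.5]
finger_gap: -0.006
gripper_force: 0.0
```

Request:
{"method": "move_arm", "body": {"targets": [{"dx": 0.84,"dy": 0.97,"dz": 0,"rx": 0,"ry": 0,"rz": 0.18},{"dx": 0.84,"dy": 0.97,"dz": 0,"rx": 0,"ry": 0,"rz": 0.18},{"dx": 0.84,"dy": 0.97,"dz": 0,"rx": 0,"ry": 0,"rz": 0.18},{"dx": 0.84,"dy": 0.97,"dz": 0,"rx": 0,"ry": 0,"rz": 0.18},{"dx": 0.84,"dy": 0.97,"dz": 0,"rx": 0,"ry": 0,"rz": 0.18},{"dx": 0.84,"dy": 0.97,"dz": 0,"rx": 0,"ry": 0,"rz": 0.18},{"dx": 0.84,"dy": 0.97,"dz": 0,"rx": 0,"ry": 0,"rz": 0.18},{"dx": 0.84,"dy": 0.97,"dz": 0,"rx": 0,"ry": 0,"rz": 0.18},{"dx": 0.84,"dy": 0.97,"dz": 0,"rx": 0,"ry": 0,"rz": 0.18},{"dx": 0.84,"dy": 0.97,"dz": 0,"rx": 0,"ry": 0,"rz": 0.18}]}}

```text
t: 2.6
tcp_pos: [0.5597, -0.1233, 0.2309]
tool_rot: [0.492, 0.871, -0.0, -0.001]
force: [1.1, -0.1, -0.1]
finger_gap: -0.001
gripper_force: 0.0
```

Request:
{"method": "move_arm", "body": {"targets": [{"dx": 0.43,"dy": 0.48,"dz": -0.46,"rx": 0,"ry": 0,"rz": 0.09},{"dx": 0.43,"dy": 0.48,"dz": -0.46,"rx": 0,"ry": 0,"rz": 0.09},{"dx": 0.43,"dy": 0.48,"dz": -0.46,"rx": 0,"ry": 0,"rz": 0.09},{"dx": 0.43,"dy": 0.48,"dz": -0.46,"rx": 0,"ry": 0,"rz": 0.09},{"dx": 0.43,"dy": 0.48,"dz": -0.46,"rx": 0,"ry": 0,"rz": 0.09},{"dx": 0.43,"dy": 0.48,"dz": -0.46,"rx": 0,"ry": 0,"rz": 0.09},{"dx": 0.43,"dy": 0.48,"dz": -0.46,"rx": 0,"ry": 0,"rz": 0.08},{"dx": 0.43,"dy": 0.46,"dz": -0.46,"rx": 0,"ry": 0,"rz": 0.08},{"dx": 0,"dy": 0,"dz": -0.46,"rx": 0,"ry": 0,"rz": 0},{"dx": 0,"dy": 0,"dz": -0.2,"rx": 0,"ry": 0,"rz": 0}]}}

```text
t: 3.85
tcp_pos: [0.6445, -0.0287, 0.1216]
tool_rot: [0.326, 0.945, -0.0, -0.001]
force: [0.5, -0.5, -0.3]
finger_gap: 0.002
gripper_force: 0.0
```

Request:
{"method": "move_arm", "body": {"targets": [{"dx": 0,"dy": 0,"dz": -0.3,"rx": 0,"ry": 0,"rz": 0},{"dx": 0,"dy": 0,"dz": -0.3,"rx": 0,"ry": 0,"rz": 0},{"dx": 0,"dy": 0,"dz": -0.2,"rx": 0,"ry": 0,"rz": 0},{"dx": 0,"dy": 0,"dz": -0.2,"rx": 0,"ry": 0,"rz": 0},{"dx": 0,"dy": 0,"dz": -0.2,"rx": 0,"ry": 0,"rz": 0},{"dx": 0,"dy": 0,"dz": -0.2,"rx": 0,"ry": 0,"rz": 0},{"dx": 0,"dy": 0,"dz": -0.2,"rx": 0,"ry": 0,"rz": 0},{"dx": 0,"dy": 0,"dz": -0.2,"rx": 0,"ry": 0,"rz": 0},{"dx": 0,"dy": 0,"dz": -0.1,"rx": 0,"ry": 0,"rz": 0},{"dx": 0,"dy": 0,"dz": 0,"rx": 0,"ry": 0,"rz": 0}]}}

```text
t: 5.1
tcp_pos: [0.6453, -0.029, 0.0767]
tool_rot: [0.326, 0.945, -0.0, 0.0]
force: [-2.9, -0.4, 9.8]
finger_gap: -0.001
gripper_force: 4.6
```

Request:
{"method": "move_arm", "body": {"targets": [{"dx": 0,"dy": 0,"dz": -0.04,"rx": 0,"ry": 0,"rz": 0},{"dx": 0,"dy": 0,"dz": -0.04,"rx": 0,"ry": 0,"rz": 0},{"dx": 0,"dy": 0,"dz": -0.04,"rx": 0,"ry": 0,"rz": 0},{"dx": 0,"dy": 0,"dz": -0.04,"rx": 0,"ry": 0,"rz": 0},{"dx": 0,"dy": 0,"dz": 0,"rx": 0,"ry": 0,"rz": 0},{"dx": 0,"dy": 0,"dz": 0,"rx": 0,"ry": 0,"rz": 0},{"dx": 0,"dy": 0,"dz": 0,"rx": 0,"ry": 0,"rz": 0},{"dx": 0,"dy": 0,"dz": 0,"rx": 0,"ry": 0,"rz": 0},{"dx": 0,"dy": 0,"dz": 0,"rx": 0,"ry": 0,"rz": 0},{"dx": 0,"dy": 0,"dz": 0,"rx": 0,"ry": 0,"rz": 0}]}}

```text
t: 6.35
tcp_pos: [0.6453, -0.029, 0.0741]
tool_rot: [0.326, 0.945, -0.0, 0.0]
force: [-4.5, 0.4, 15.1]
finger_gap: -0.001
gripper_force: 7.4
```

Request:
{"method": "move_arm", "body": {"targets": [{"dx": 0,"dy": 0,"dz": -0.04,"rx": 0,"ry": 0,"rz": 0},{"dx": 0,"dy": 0,"dz": -0.04,"rx": 0,"ry": 0,"rz": 0},{"dx": 0,"dy": 0,"dz": 0,"rx": 0,"ry": 0,"rz": 0},{"dx": 0,"dy": 0,"dz": 0,"rx": 0,"ry": 0,"rz": 0},{"dx": 0,"dy": 0,"dz": 0,"rx": 0,"ry": 0,"rz": 0},{"dx": 0,"dy": 0,"dz": 0,"rx": 0,"ry": 0,"rz": 0},{"dx": 0,"dy": 0,"dz": 0,"rx": 0,"ry": 0,"rz": 0},{"dx": 0,"dy": 0,"dz": 0,"rx": 0,"ry": 0,"rz": 0},{"dx": 0,"dy": 0,"dz": 0,"rx": 0,"ry": 0,"rz": 0},{"dx": 0,"dy": 0,"dz": 0,"rx": 0,"ry": 0,"rz": 0}]}}

```text
t: 7.6
tcp_pos: [0.6454, -0.029, 0.074]
tool_rot: [0.326, 0.945, -0.0, 0.001]
force: [-8.6, -0.0, 24.2]
finger_gap: 0.003
gripper_force: 12.0
```

The plunger is on its hard stop: z stays at 0.074 while the force climbs. Now I'll raise the arm.

Request:
{"method": "move_arm", "body": {"targets": [{"dx": 0,"dy": 0,"dz": 0.2,"rx": 0,"ry": 0,"rz": 0},{"dx": 0,"dy": 0,"dz": 0.2,"rx": 0,"ry": 0,"rz": 0},{"dx": 0,"dy": 0,"dz": 0.2,"rx": 0,"ry": 0,"rz": 0},{"dx": 0,"dy": 0,"dz": 0.2,"rx": 0,"ry": 0,"rz": 0},{"dx": 0,"dy": 0,"dz": 0.3,"rx": 0,"ry": 0,"rz": 0},{"dx": 0,"dy": 0,"dz": 0.4,"rx": 0,"ry": 0,"rz": 0},{"dx": 0,"dy": 0,"dz": 0.5,"rx": 0,"ry": 0,"rz": 0},{"dx": 0,"dy": 0,"dz": 0.6,"rx": 0,"ry": 0,"rz": 0},{"dx": 0,"dy": 0,"dz": 0.6,"rx": 0,"ry": 0,"rz": 0},{"dx": 0,"dy": 0,"dz": 0,"rx": 0,"ry": 0,"rz": 0}]}}

```text
t: 8.85
tcp_pos: [0.6466, -0.0289, 0.1513]
tool_rot: [0.327, 0.945, 0.0, 0.002]
force: [0.2, -0.5, -0.4]
finger_gap: 0.002
gripper_force: 0.0
```

```bash
python3 - <<'E'
from h import *
from station import sensors
for n,(x,y,w,h) in {"scene":(235,220,160,120),"top":(235,170,160,120)}.items():
    im=cams.snapshot(n)[:,:,::-1]; cv2.imwrite(f"pics/{n}1.png",im)
    cv2.imwrite(f"pics/{n}1c.png",cv2.resize(im[y:y+h,x:x+w],None,fx=5,fy=5,interpolation=cv2.INTER_CUBIC))
print(sensors.sense()["t"],sensors.sense()["tcp_pos"])
E
```

```text
8.95 [ 0.64526462 -0.02872089  0.14949342]
```

View pics/scene1c.png

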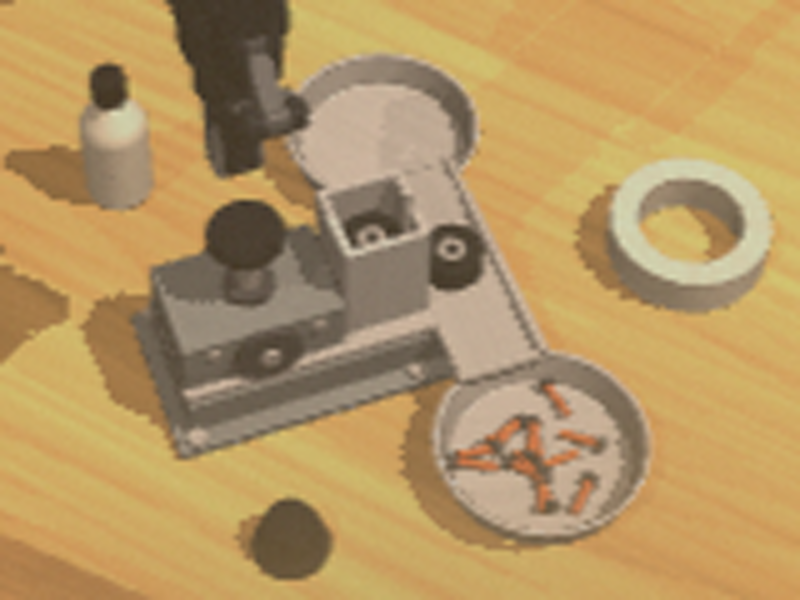

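One foot is out on the ledge at crop (452,247), the plunger is back up, and the remaining feet have dropped inside the magazine. A part sticks out of the gripper at (290,110), so I'll look at that and measure the foot.

```bash
python3 - <<'E'
from h import *
print(ray("scene",px("scene",(452,247)),.043))
im=cv2.imread("pics/scene1.png")[150:270,230:330]
cv2.imwrite("pics/g1.png",cv2.convertScaleAbs(cv2.resize(im,None,fx=5,fy=5,interpolation=cv2.INTER_CUBIC),alpha=2.2))
E
```

```text
[0.56498595 0.03427282 0.043     ]
```

View pics/g1.png

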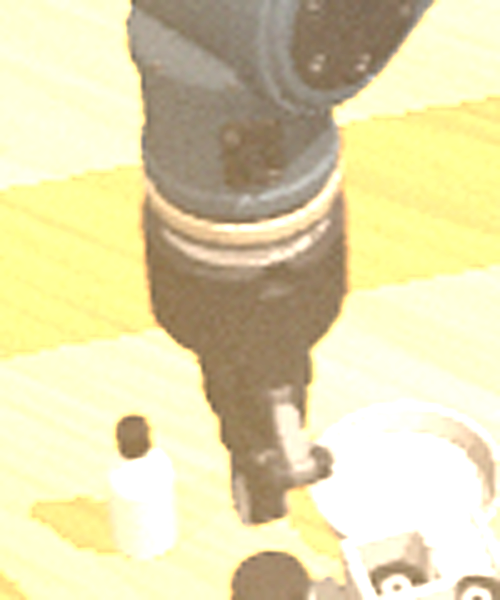

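View pics/top1c.png

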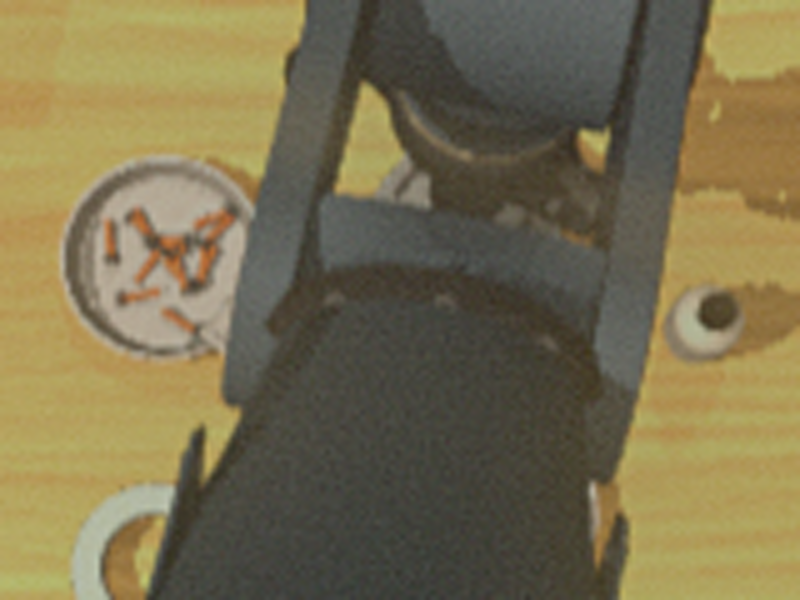

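The foot measures about (0.564, 0.033), where it should be. The knuckle points along tool y, so it clears the magazine. I'll move to the screw-dish side of the foot and start down.

Request:
{"method": "move_arm", "body": {"targets": [{"dx": -0.43,"dy": 0.78,"dz": 0,"rx": 0,"ry": 0,"rz": 0},{"dx": -0.43,"dy": 0.78,"dz": 0,"rx": 0,"ry": 0,"rz": 0},{"dx": -0.43,"dy": 0.78,"dz": 0,"rx": 0,"ry": 0,"rz": 0},{"dx": -0.43,"dy": 0.78,"dz": 0,"rx": 0,"ry": 0,"rz": 0},{"dx": -0.43,"dy": 0.78,"dz": 0,"rx": 0,"ry": 0,"rz": 0},{"dx": 0,"dy": 0,"dz": -0.6,"rx": 0,"ry": 0,"rz": 0},{"dx": 0,"dy": 0,"dz": -0.9,"rx": 0,"ry": 0,"rz": 0},{"dx": 0,"dy": 0,"dz": -0.9,"rx": 0,"ry": 0,"rz": 0},{"dx": 0,"dy": 0,"dz": -0.9,"rx": 0,"ry": 0,"rz": 0},{"dx": 0,"dy": 0,"dz": -0.6,"rx": 0,"ry": 0,"rz": 0}]}}

```text
t: 10.2
tcp_pos: [0.5912, 0.0683, 0.0499]
tool_rot: [0.327, 0.945, -0.0, -0.001]
force: [-0.2, -0.1, -0.4]
finger_gap: 0.0
gripper_force: 0.0
```

Request:
{"method": "move_arm", "body": {"targets": [{"dx": 0,"dy": 0,"dz": -0.2,"rx": 0,"ry": 0,"rz": 0},{"dx": 0,"dy": 0,"dz": -0.2,"rx": 0,"ry": 0,"rz": 0},{"dx": 0,"dy": 0,"dz": -0.14,"rx": 0,"ry": 0,"rz": 0},{"dx": -0.15,"dy": -0.19,"dz": 0,"rx": 0,"ry": 0,"rz": 0},{"dx": -0.15,"dy": -0.19,"dz": 0,"rx": 0,"ry": 0,"rz": 0},{"dx": -0.15,"dy": -0.19,"dz": 0,"rx": 0,"ry": 0,"rz": 0},{"dx": -0.15,"dy": -0.19,"dz": 0,"rx": 0,"ry": 0,"rz": 0},{"dx": -0.15,"dy": -0.19,"dz": 0,"rx": 0,"ry": 0,"rz": 0},{"dx": -0.15,"dy": -0.19,"dz": 0,"rx": 0,"ry": 0,"rz": 0},{"dx": -0.15,"dy": -0.19,"dz": 0,"rx": 0,"ry": 0,"rz": 0}]}}

```text
t: 11.45
tcp_pos: [0.5651, 0.0352, 0.0383]
tool_rot: [0.327, 0.945, -0.0, 0.0]
force: [-0.9, -0.3, 0.1]
finger_gap: 0.001
gripper_force: 0.0
```

```bash
python3 - <<'E'
from h import *
im=cams.snapshot("scene")[:,:,::-1]; cv2.imwrite("pics/scene2.png",im)
cv2.imwrite("pics/scene2c.png",cv2.convertScaleAbs(cv2.resize(im[220:340,235:395],None,fx=5,fy=5,interpolation=cv2.INTER_CUBIC),alpha=1.4))
E
```

```text
(no output)
```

View pics/scene2c.png

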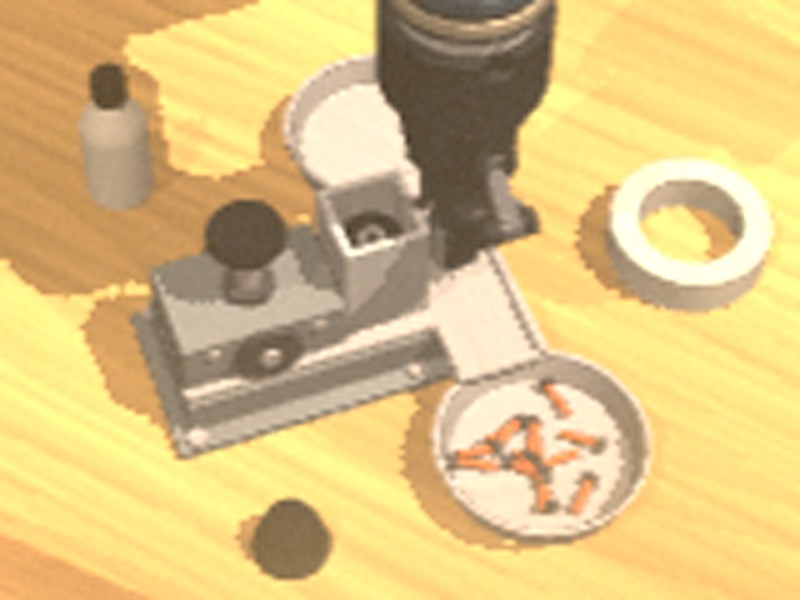

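The fingers are at the ledge middle near (455,245), with the foot hidden ahead of them. Nothing else has been disturbed, so I'll keep pushing over the end.

Request:
{"method": "move_arm", "body": {"targets": [{"dx": -0.15,"dy": -0.19,"dz": 0,"rx": 0,"ry": 0,"rz": 0},{"dx": -0.15,"dy": -0.19,"dz": 0,"rx": 0,"ry": 0,"rz": 0},{"dx": -0.15,"dy": -0.19,"dz": 0,"rx": 0,"ry": 0,"rz": 0},{"dx": -0.15,"dy": -0.19,"dz": 0,"rx": 0,"ry": 0,"rz": 0},{"dx": -0.15,"dy": -0.19,"dz": 0,"rx": 0,"ry": 0,"rz": 0},{"dx": -0.15,"dy": -0.19,"dz": 0,"rx": 0,"ry": 0,"rz": 0},{"dx": -0.15,"dy": -0.19,"dz": 0,"rx": 0,"ry": 0,"rz": 0},{"dx": -0.15,"dy": -0.19,"dz": 0,"rx": 0,"ry": 0,"rz": 0},{"dx": -0.15,"dy": -0.19,"dz": 0,"rx": 0,"ry": 0,"rz": 0},{"dx": 0,"dy": 0,"dz": 0,"rx": 0,"ry": 0,"rz": 0}]}}

```text
t: 12.75
tcp_pos: [0.5312, -0.0076, 0.0383]
tool_rot: [0.327, 0.945, -0.0, -0.0]
force: [0.5, 0.2, -0.4]
finger_gap: -0.001
gripper_force: 0.0
```

Request:
{"method": "move_arm", "body": {"targets": [{"dx": 0.1,"dy": 0.12,"dz": 0.2,"rx": 0,"ry": 0,"rz": 0},{"dx": 0,"dy": 0,"dz": 0.6,"rx": 0,"ry": 0,"rz": 0},{"dx": 0,"dy": 0,"dz": 0.9,"rx": 0,"ry": 0,"rz": 0},{"dx": 0,"dy": 0,"dz": 0.9,"rx": 0,"ry": 0,"rz": 0},{"dx": 0,"dy": 0,"dz": 0.9,"rx": 0,"ry": 0,"rz": 0},{"dx": 0,"dy": 0,"dz": 0.9,"rx": 0,"ry": 0,"rz": 0},{"dx": 0,"dy": -0.9,"dz": 0.9,"rx": 0,"ry": 0,"rz": 0},{"dx": 0,"dy": -0.9,"dz": 0.5,"rx": 0,"ry": 0,"rz": 0},{"dx": 0,"dy": -0.9,"dz": 0,"rx": 0,"ry": 0,"rz": 0},{"dx": 0,"dy": -0.6,"dz": 0,"rx": 0,"ry": 0,"rz": 0}]}}

```text
t: 14.0
tcp_pos: [0.5343, -0.0875, 0.1846]
tool_rot: [0.327, 0.945, -0.0, 0.001]
force: [-0.2, -0.4, -0.4]
finger_gap: 0.0
gripper_force: 0.0
```

```bash
python3 - <<'E'
from h import *
im=cams.snapshot("scene")[:,:,::-1]; cv2.imwrite("pics/scene3.png",im)
cv2.imwrite("pics/scene3c.png",cv2.convertScaleAbs(cv2.resize(im[220:340,235:395],None,fx=5,fy=5,interpolation=cv2.INTER_CUBIC),alpha=1.4))
E
```

```text
(no output)
```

View pics/scene3c.png

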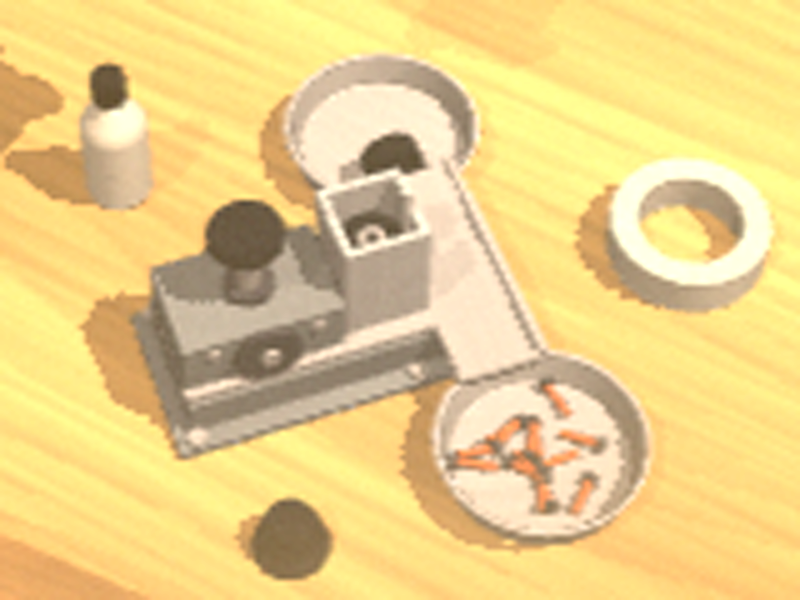

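The foot is off the ledge and shows at (392,152) in the empty dish, partly hidden by the ledge end. It may be leaning there, so I'll clear the arm and check from above.

Request:
{"method": "move_arm", "body": {"targets": [{"dx": -0.2,"dy": -1,"dz": 0,"rx": 0,"ry": 0,"rz": 0},{"dx": -0.2,"dy": -1,"dz": 0,"rx": 0,"ry": 0,"rz": 0},{"dx": -0.2,"dy": -1,"dz": 0,"rx": 0,"ry": 0,"rz": 0},{"dx": -0.2,"dy": -1,"dz": 0,"rx": 0,"ry": 0,"rz": 0},{"dx": -0.2,"dy": -1,"dz": 0,"rx": 0,"ry": 0,"rz": 0},{"dx": -0.2,"dy": -1,"dz": 0,"rx": 0,"ry": 0,"rz": 0},{"dx": -0.2,"dy": -1,"dz": 0,"rx": 0,"ry": 0,"rz": 0},{"dx": -0.2,"dy": -1,"dz": 0,"rx": 0,"ry": 0,"rz": 0},{"dx": -0.2,"dy": -1,"dz": 0,"rx": 0,"ry": 0,"rz": 0},{"dx": 0,"dy": 0,"dz": 0,"rx": 0,"ry": 0,"rz": 0}]}}

```text
t: 15.3
tcp_pos: [0.4891, -0.3127, 0.1833]
tool_rot: [0.328, 0.945, 0.0, 0.0]
force: [-0.0, -0.2, -0.1]
finger_gap: -0.001
gripper_force: 0.0
```

```bash
python3 - <<'E'
from h import *
R=lambda i,f:cv2.resize(i,None,fx=f,fy=f,interpolation=cv2.INTER_CUBIC)
t=cams.snapshot("top")[:,:,::-1]; s=cams.snapshot("scene")[:,:,::-1]; w=cams.snapshot("wrist")[:,:,::-1]
cv2.imwrite("pics/top4.png",t);cv2.imwrite("pics/scene4.png",s)
a=R(t[240:300,300:366],6)[:360,:396]; b=R(s[225:265,285:335],8)[:320,:400]
c=cv2.resize(w,(300,225)); d=R(t[170:310,230:400],2)
o=np.zeros((600,800,3),np.uint8); o[:360,:396]=a; o[:320,400:800]=b; o[362:587,:300]=c; o[322:600,400:740]=d[:278]
cv2.imwrite("pics/m4.png",cv2.convertScaleAbs(o,alpha=1.5))
E
```

```text
(no output)
```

View pics/m4.png

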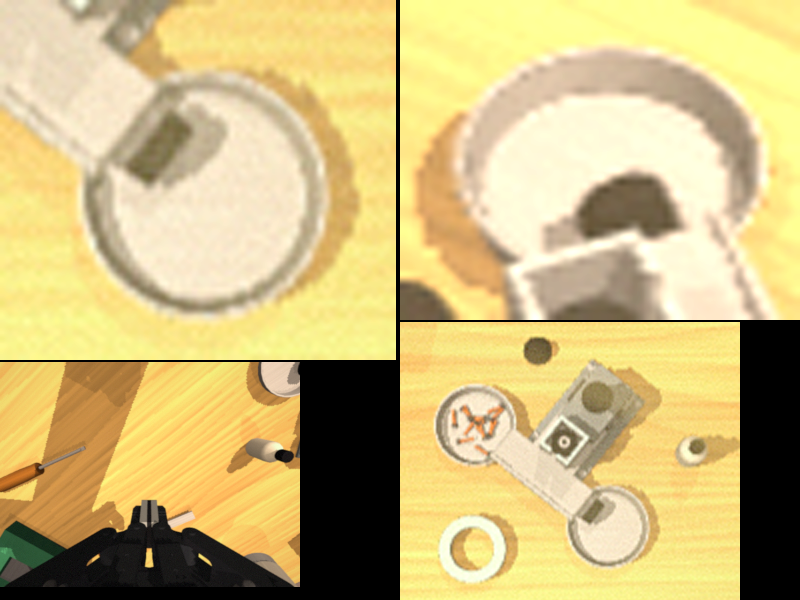

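The montage shows the foot in the empty dish, but standing on its rim against the ledge end: a 30 x 13 mm rectangle at (157,148). I'll go back and give its upper edge one more nudge with the finger's outside, so that it lies down in the dish.

Request:
{"method": "move_arm", "body": {"targets": [{"dx": 0.2,"dy": 1,"dz": 0,"rx": 0,"ry": 0,"rz": 0},{"dx": 0.2,"dy": 1,"dz": 0,"rx": 0,"ry": 0,"rz": 0},{"dx": 0.2,"dy": 1,"dz": 0,"rx": 0,"ry": 0,"rz": 0},{"dx": 0.2,"dy": 1,"dz": 0,"rx": 0,"ry": 0,"rz": 0},{"dx": 0.2,"dy": 1,"dz": 0,"rx": 0,"ry": 0,"rz": 0},{"dx": 0.2,"dy": 1,"dz": 0,"rx": 0,"ry": 0,"rz": 0},{"dx": 0.2,"dy": 1,"dz": 0,"rx": 0,"ry": 0,"rz": 0},{"dx": 0.2,"dy": 1,"dz": 0,"rx": 0,"ry": 0,"rz": 0},{"dx": 0.2,"dy": 1,"dz": 0,"rx": 0,"ry": 0,"rz": 0},{"dx": 0.2,"dy": 1,"dz": 0,"rx": 0,"ry": 0,"rz": 0}]}}

```text
t: 16.7
tcp_pos: [0.5387, -0.0594, 0.1834]
tool_rot: [0.326, 0.945, 0.0, -0.0]
force: [-0.4, -0.6, 0.1]
finger_gap: 0.0
gripper_force: 0.0
```

Request:
{"method": "move_arm", "body": {"targets": [{"dx": 0.12,"dy": 1,"dz": 0,"rx": 0,"ry": 0,"rz": 0},{"dx": 0.12,"dy": 1,"dz": 0,"rx": 0,"ry": 0,"rz": 0},{"dx": 0.1,"dy": 0.96,"dz": 0,"rx": 0,"ry": 0,"rz": 0},{"dx": 0,"dy": 0,"dz": -0.6,"rx": 0,"ry": 0,"rz": 0},{"dx": 0,"dy": 0,"dz": -0.9,"rx": 0,"ry": 0,"rz": 0},{"dx": 0,"dy": 0,"dz": -0.9,"rx": 0,"ry": 0,"rz": 0},{"dx": 0,"dy": 0,"dz": -0.9,"rx": 0,"ry": 0,"rz": 0},{"dx": 0,"dy": 0,"dz": -0.9,"rx": 0,"ry": 0,"rz": 0},{"dx": 0,"dy": 0,"dz": -0.8,"rx": 0,"ry": 0,"rz": 0},{"dx": 0,"dy": 0,"dz": -0.3,"rx": 0,"ry": 0,"rz": 0}]}}

```text
t: 17.95
tcp_pos: [0.5461, 0.0122, 0.049]
tool_rot: [0.327, 0.945, -0.0, -0.002]
force: [0.0, -0.4, -0.5]
finger_gap: 0.003
gripper_force: 0.0
```

```bash
python3 - <<'E'
from h import *
from station import sensors
f=ray("top",(300+157/6,240+148/6),.034)+[.0018,.0019,0]
p=np.array(sensors.sense()["tcp_pos"])
for v in(f,p):
    r=(v-[.5967,.0084,0])[:2]; print(v,"xf,yf",r@[-.787,.617],r@[-.617,-.787])
E
```

```text
[ 0.51901548 -0.02458404  0.034     ] xf,yf 0.040786570520782287 0.07388978838886145
[0.54605822 0.01223221 0.04904186] xf,yf 0.042219549816514094 0.028230027949988173
```

Request:
{"method": "move_arm", "body": {"targets": [{"dx": 0,"dy": 0,"dz": -0.36,"rx": 0,"ry": 0,"rz": 0},{"dx": 0,"dy": 0,"dz": -0.28,"rx": 0,"ry": 0,"rz": 0},{"dx": -0.15,"dy": -0.19,"dz": 0,"rx": 0,"ry": 0,"rz": 0},{"dx": -0.15,"dy": -0.19,"dz": 0,"rx": 0,"ry": 0,"rz": 0},{"dx": -0.15,"dy": -0.19,"dz": 0,"rx": 0,"ry": 0,"rz": 0},{"dx": -0.15,"dy": -0.19,"dz": 0,"rx": 0,"ry": 0,"rz": 0},{"dx": -0.15,"dy": -0.19,"dz": 0,"rx": 0,"ry": 0,"rz": 0},{"dx": -0.15,"dy": -0.19,"dz": 0,"rx": 0,"ry": 0,"rz": 0},{"dx": -0.15,"dy": -0.19,"dz": 0,"rx": 0,"ry": 0,"rz": 0},{"dx": -0.15,"dy": -0.19,"dz": 0,"rx": 0,"ry": 0,"rz": 0}]}}

```text
t: 19.2
tcp_pos: [0.5173, -0.0261, 0.0348]
tool_rot: [0.327, 0.945, -0.0, -0.0]
force: [0.7, -0.2, 0.3]
finger_gap: 0.001
gripper_force: 0.0
```

Request:
{"method": "move_arm", "body": {"targets": [{"dx": 0.1,"dy": 0.12,"dz": 0.2,"rx": 0,"ry": 0,"rz": 0},{"dx": 0,"dy": 0,"dz": 0.6,"rx": 0,"ry": 0,"rz": 0},{"dx": 0,"dy": 0,"dz": 0.9,"rx": 0,"ry": 0,"rz": 0},{"dx": 0,"dy": 0,"dz": 0.9,"rx": 0,"ry": 0,"rz": 0},{"dx": 0,"dy": 0,"dz": 0.9,"rx": 0,"ry": 0,"rz": 0},{"dx": 0,"dy": 0,"dz": 0.9,"rx": 0,"ry": 0,"rz": 0},{"dx": 0,"dy": -0.9,"dz": 0.9,"rx": 0,"ry": 0,"rz": 0},{"dx": 0,"dy": -0.9,"dz": 0.5,"rx": 0,"ry": 0,"rz": 0},{"dx": 0,"dy": -0.9,"dz": 0,"rx": 0,"ry": 0,"rz": 0},{"dx": 0,"dy": -0.9,"dz": 0,"rx": 0,"ry": 0,"rz": 0}]}}

```text
t: 20.45
tcp_pos: [0.5204, -0.1132, 0.1814]
tool_rot: [0.326, 0.945, -0.0, 0.001]
force: [0.3, 0.0, -0.4]
finger_gap: -0.0
gripper_force: 0.0
```

Request:
{"method": "move_arm", "body": {"targets": [{"dx": -0.1,"dy": -1,"dz": 0,"rx": 0,"ry": 0,"rz": 0},{"dx": -0.1,"dy": -1,"dz": 0,"rx": 0,"ry": 0,"rz": 0},{"dx": -0.1,"dy": -1,"dz": 0,"rx": 0,"ry": 0,"rz": 0},{"dx": -0.1,"dy": -1,"dz": 0,"rx": 0,"ry": 0,"rz": 0},{"dx": -0.1,"dy": -1,"dz": 0,"rx": 0,"ry": 0,"rz": 0},{"dx": -0.1,"dy": -1,"dz": 0,"rx": 0,"ry": 0,"rz": 0},{"dx": -0.1,"dy": -1,"dz": 0,"rx": 0,"ry": 0,"rz": 0},{"dx": -0.1,"dy": -1,"dz": 0,"rx": 0,"ry": 0,"rz": 0},{"dx": 0,"dy": 0,"dz": 0,"rx": 0,"ry": 0,"rz": 0},{"dx": 0,"dy": 0,"dz": 0,"rx": 0,"ry": 0,"rz": 0}]}}

```text
t: 21.7
tcp_pos: [0.4998, -0.3122, 0.1796]
tool_rot: [0.327, 0.945, 0.0, -0.001]
force: [-1.2, 0.1, -0.1]
finger_gap: 0.001
gripper_force: 0.0
```

```bash
python3 - <<'E'
from h import *
from station import sensors
np.set_printoptions(precision=4,suppress=True)
t=cams.snapshot("top")[:,:,::-1]; cv2.imwrite("pics/top5.png",t)
old=cv2.imread("pics/top4.png")
# dark blobs inside empty dish
for im in(old,t):
    g=im.max(2)[245:298,308:362]; n,l,s,c=cv2.connectedComponentsWithStats((g<105).astype(np.uint8))
    for i in range(1,n):
        if s[i,4]>12: print("blob",s[i],c[i]+[308,245],ray("top",c[i]+[308,245],.019), cv2.minAreaRect(np.argwhere(l==i).astype(np.float32))[1:])
    print('--')
d=cv2.absdiff(cv2.GaussianBlur(old,(5,5),0),cv2.GaussianBlur(t,(5,5),0)).max(2)[150:310,230:400]
n,l,s,c=cv2.connectedComponentsWithStats((d>18).astype(np.uint8)); print("changed",[(s[i].tolist(),(c[i]+[230,150]).round().tolist()) for i in range(1,n) if s[i,4]>6])
print(t.max(2)[255:280:1,316:352:2])
s=sensors.sense();print(s["t"],s["tcp_pos"])
E
```

```text
blob [13 14 11 12 62] [326.2097 264.1935] [ 0.5192 -0.0271  0.019 ] ((5.0, 11.80000114440918), 53.13010025024414)
blob [ 6 25 19 22 38] [320.3158 282.2105] [ 0.4764 -0.0126  0.019 ] ((27.00680160522461, 6.287698745727539), 37.30394744873047)
--
blob [ 20  20  12  12 113] [333.6991 270.8142] [ 0.5032 -0.0448  0.019 ] ((11.0, 11.0), 90.0)
blob [ 7 29 21 18 34] [322.4412 284.6765] [ 0.4705 -0.0175  0.019 ] ((26.248809814453125, 5.485963344573975), 49.63546371459961)
--
changed [([91, 108, 23, 20, 294], [332.0, 268.0])]
[[167 164 168 167 171 117 111 121 150 151 145 134 135 138 158 150 145 146]
 [168 169 168 166 159 112 115 130 163 163 158 155 141 134 145 162 139 136]
 [169 168 164 170 135 118 122 150 168 167 167 164 157 142 132 146 144 134]
 [164 166 164 154 122 126 128 173 168 168 165 166 162 160 132 135 157 143]
 [165 165 170 144 120 129 153 170 168 166 170 168 166 161 152 133 150 152]
 [169 170 168 126 122 138 170 168 169 168 170 170 167 164 161 133 137 161]
 [167 168 157 115 128 158 171 167 167 168 166 165 168 168 165 150 136 157]
 [166 166 136 117 126 169 165 167 168 169 168 167 168
[... 629 characters left out ...]
35 171 168 167 168  83  86  86  89  91  83 108 132 168 163 167 161]
 [136 136 169 170 164 170  87  84  83  88  88  87 115 127 167 171 169 165]
 [128 135 168 170 170 170 107  87  88  91  81  88 125 137 166 168 163 165]
 [118 136 170 162 168 172 146  85  87  87  85  89 130 156 166 164 164 165]
 [106 136 170 166 166 165 164  89  76  79  85  98 155 171 166 164 167 160]
 [101 135 169 168 169 167 168 137  88  90 101 143 171 167 169 169 170 142]
 [ 98 131 172 167 168 170 166 162 139 141 143 165 169 168 169 168 170 131]
 [100 131 169 171 166 169 164 164 164 166 164 165 168 167 164 166 168 126]
 [101 130 153 166 170 168 167 162 162 161 166 170 170 165 164 168 167 127]]
21.75 [ 0.4999 -0.3118  0.1796]
```

The foot now shows as a round blob about 12 px across, lying flat in the middle of the empty dish. Between the top views before and after the last nudge, nothing else around the feeder changed.

```bash
python3 -c "
from station import order
print(order.sign_off())"
```

```text
the job is handed in; nothing more can be done
None
```

The job is handed in at about 22 s: one full plunger stroke put out a single foot, and I nudged it off the ledge into the empty dish, where it lies flat near the middle after a second nudge because it first landed standing on its edge.

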